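# Open the vent valve of the vacuum line

## Task

The vacuum run is finished and the line must be let back to air. Turn the red lever of the vent valve a quarter turn until it rests fully open, lying in line with its brass pipe on the side towards the robot, and let go of it. Leave the valve with the blue lever closed as it is.

Things in the scene. Friction and masses are not known exactly. Their poses are not given: they have to be found in the camera images.
- vent_valve: the vent valve: small brass ball valve screwed to the bench on a grey foot plate 100 x 50 x 6 mm, with a red lever on top. Origin: underside of the foot plate, exactly below the vertical spindle the lever turns on. Body x runs along the brass pipe (112 mm long over its hose tails, its axis 45 mm up, at most 19 mm radius), z up. It stands left or right on the bench, by chance, and turned by up to 0.45 rad.
- vent_grip (a point): point at the middle of the red grip of the vent valve's lever, 75 mm out from the spindle and 100 mm above the bench. The grip is a straight bar 58 mm long (radius 44 to 102 mm from the spindle), 14 mm wide and 16 mm high (92 to 108 mm above the bench), with free air under it; a flat steel strip joins it to the spindle nut, 93 mm up at most. Its frame turns with the lever: its y points outwards along the lever, z up.
- vent_handle (a joint): turn of the red lever, rad. 0 = closed stop, lever across the pipe, pointing along the body's +y (to the robot's left); pi/2 = open stop, lever in line with the pipe, pointing along the body's -x (to the robot). It grows counterclockwise seen from above and starts between 0 and 0.25. Light friction of 0.12 N m (under 2 N at the grip), no spring: the lever stays where it is left.
- line_grip (a point): the same point on the blue lever of the other valve, the line valve, which is built alike, stands at the other place and is closed. It must stay as it is. Keep clear of the tall shaker on the left (y over 0.29, x over 0.43 m) and the press on the right (y under -0.37, x over 0.42 m); the white scale between the valves is 50 mm high.

How it is judged:
At the end, for the whole second after the job is handed in: The red lever rests within 0.18 rad (10 degrees) of its open stop, in line with the pipe, and the blue lever's grip is within 20 mm of where it started (value of joint vent_handle above 1.39 rad and velocity of joint vent_handle between -0.05 and 0.05 rad/s and distance of line_grip from where it was at the start of the episode below 0.02 m); the robot touches nothing.
It fails at once if the blue lever is turned: its grip moves more than 20 mm (distance of line_grip from where it was at the start of the episode above 0.02 m).
It also fails if it takes over 40 s, if anything falls off the work surface, if the arm or the gripper's body presses on something with over 40 N, if the wrist force passes 120 N, or if a joint passes its speed limit or range.

## Robot

A 6-joint arm with a two-finger parallel gripper is mounted at the origin on a cart in front of the work surface, level with it; the furniture and walls round the work are solid. World frame = base frame: x ahead of the robot, y to its left, z up, the work surface at z = 0. Lengths are in m, angles in rad, forces in N, time in s.
With the tool pointing down it reaches from about 0.35 to 0.85 m from the base axis. Payload 8.1 kg.
Tool frame: the origin (TCP) lies where the fingers leave the gripper's body, on its centre line; the fingertips stand 84 mm ahead of it and the grasp point (between the pads) lies 65 mm ahead of it; z points along the fingers, y is the line along which they close (so a half turn about z gives the same grasp; the last joint's range is limited). The gripper opens to 93 mm and grips with 3 to 60 N. Pads are 15 mm wide; open, the fingers measure 128 mm over their backs; the gripper's body (75 mm by 188 mm) begins 65 mm behind the grasp point.
Start: joints at [-1.216, 0.13, 1.488, -0, 1.523, -0.085], TCP at [0.255, -0.543, 0.303] pointing down, gripper open.
Joint ranges: [-2.96, 2.96], [-0.89, 2.26], [0.02, 2.5], [-1.34, 4.48], [0, 2.73], [-2.66, 2.66]. Speed limits (rad/s): [2.39, 2.39, 2.79, 3.14, 3.14, 3.14].

## Interface

Orientations are given as a rotation vector (axis times angle).
In Python, from plant import robot gives the robot as it stands.
- The arm moves only by the shell command python3 -m jog 'ROWS' [FORCE]. ROWS is text: rows parted by semicolons, each of 5 numbers parted by spaces: the opening, from 0 (shut) to 1 (fully open), then the shift along the tool's x, y, z in m, then the turn about the tool's z in degrees. A call has 1 to 10 rows; each row shifts and turns the commanded pose from where the row before left it, along the tool's axes as they then stand; what a row does not reach is not made up. A row lasts 1/12 s, in which the tool goes at most 41.7 mm and 7.16 degrees, less where a joint would pass 70% of its speed; a pose out of reach is approached as far as the arm can. A call with a gripper value outside its range is refused whole. The fingers move at their own pace and stop on an object; FORCE is the grip in N (left out, the last holds). Time passes only in rows, so rows that do not move let the fingers close. It gives the time, the measured TCP pose, the force, the opening and the grip force at its end, in the units of the state.
- robot.read_state(): the state, without advancing time (a new reading comes with each control period).
- robot.read_camera(name): name is "scene" or "top" or "wrist"; returns a dict with "color" (480x640x3 uint8, red, green, blue), "intrinsics" (3x3 intrinsics, pixels), "pose" (4x4, takes a point from camera to world coordinates); the wrist camera has in their place "tool_from_camera" (4x4, takes a point from camera to tool coordinates, whose origin is the TCP and whose axes are the flange's). Camera axes: x right, y down, z forward; pixel columns grow to the right and rows downward; lengths in m; the calibration is good to about 2 mm. The wrist camera is an equidistant fisheye: a pixel r from the principal point sees the ray r / f radians off the axis. A picture is of the moment at which its call begins: read the wrist's pose just before it. There is no depth.
- robot.close_job(): hands the job in; it is judged then, once.
The state is a dict: "t": time; "q": joint angles; "dq": joint speeds; "joint_torque": joint torques, N m; "tool_pos": TCP position; "orientation": TCP orientation; "force": force on the tool from outside, world axes, zero at the start; "wrist_torque": the same for the moment, N m; "opening": finger opening in m; "gripper_force": force on a finger pad.
Only numpy, scipy, OpenCV 4.12 (cv2) and the standard library are available. Lean on these libraries where they do the work, as an engineer would, in place of code of your own. Each camera call takes 0.05 s, during which the arm holds its last target. There are 200 camera calls.

## Working session

There is one attempt and no reset: what is moved stays moved. The work goes in short steps, Python scripts to look and compute and a shell command to move; the robot and the scene stay as the last step left them, time stands still between calls to the robot, and variables do not carry over. Pictures are saved under pics/ and viewed, at most 10 in all, crops included, and the job is handed in when it is done.

```bash
mkdir -p pics; cat > h.py <<'E'
import numpy as np, cv2
from plant import robot
from scipy.spatial.transform import Rotation as R
def ray(c,uv,z):
    K=np.array(c["intrinsics"]);P=np.array(c["pose"])
    d=P[:3,:3]@np.linalg.solve(K,[uv[0],uv[1],1]);o=P[:3,3]
    return o+d*(z-o[2])/d[2]
def masks(im):
    h=cv2.cvtColor(im,cv2.COLOR_RGB2HSV)
    H,S,V=cv2.split(h)
    return {"red":((H<6)|(H>174))&(S>150)&(V>70),"blue":(H>100)&(H<125)&(S>140)&(V>60)}
E
python3 - <<'E'
from h import *
s=robot.read_state();print(s["tool_pos"],s["orientation"],s["t"])
print(R.from_rotvec(s["orientation"]).as_matrix().round(3))
for n in("top","scene"):
    c=robot.read_camera(n);cv2.imwrite(f"pics/{n}0.png",c["color"][:,:,::-1])
    for k,m in masks(c["color"]).items():
        cs,_=cv2.findContours(m.astype(np.uint8),cv2.RETR_EXTERNAL,cv2.CHAIN_APPROX_NONE)
        for q in cs:
            if cv2.contourArea(q)>60:
                r=cv2.minAreaRect(q);b=cv2.boxPoints(r)
                print(n,k,cv2.contourArea(q),np.round(r[0]),np.round(r[1]),"ctr z.1",ray(c,r[0],.104).round(3),[ray(c,p,.104)[:2].round(3).tolist() for p in b])
E
```

```text
[ 0.25533085 -0.54250505  0.30170457] [-3.06418978e+00 -6.84853353e-01  3.87050434e-04] 0.0
[[ 0.905  0.426 -0.001]
 [ 0.426 -0.905  0.002]
 [ 0.    -0.002 -1.   ]]
top red 69.5 [490. 328.] [ 9. 10.] ctr z.1 [ 0.38  -0.333  0.104] [[0.387, -0.324], [0.388, -0.342], [0.372, -0.341], [0.372, -0.324]]
top red 211.5 [401. 254.] [ 8. 31.] ctr z.1 [ 0.507 -0.177  0.104] [[0.51, -0.148], [0.519, -0.204], [0.505, -0.206], [0.495, -0.151]]
top blue 207.0 [193. 244.] [32.  8.] ctr z.1 [0.514 0.197 0.104] [[0.511, 0.225], [0.525, 0.224], [0.518, 0.168], [0.503, 0.169]]
top blue 3268.0 [313. 193.] [53. 64.] ctr z.1 [ 0.614 -0.015  0.104] [[0.649, 0.055], [0.678, -0.061], [0.58, -0.083], [0.552, 0.031]]
top blue 6320.0 [340.  38.] [77. 93.] ctr z.1 [ 0.924 -0.059  0.104] [[1.004, 0.034], [1.01, -0.149], [0.847, -0.15], [0.841, 0.028]]
scene red 296.5 [198. 294.] [23. 21.] ctr z.1 [0.647 0.16  0.104] [[0.672, 0.147], [0.646, 0.137], [0.623, 0.172], [0.647, 0.182]]
scene red 61.0 [ 98. 217.] [16. 18.] ctr z.1 [0.885 0.08  0.104] [[0.91, 0.076], [0.896, 0.055], [0.861, 0.083], [0.875, 0.104]]
scene 
[... 228 characters left out ...]
4, -0.207], [0.492, -0.138]]
scene red 80.0 [482. 166.] [ 9. 11.] ctr z.1 [ 0.371 -0.282  0.104] [[0.383, -0.293], [0.366, -0.3], [0.36, -0.272], [0.377, -0.265]]
scene red 69.5 [186. 164.] [ 3. 33.] ctr z.1 [ 0.847 -0.097  0.104] [[0.85, -0.064], [0.85, -0.138], [0.843, -0.132], [0.843, -0.059]]
scene blue 553.0 [275. 349.] [14. 46.] ctr z.1 [0.513 0.2   0.104] [[0.525, 0.226], [0.518, 0.166], [0.5, 0.173], [0.508, 0.233]]
scene blue 3532.0 [275. 251.] [79. 55.] ctr z.1 [0.596 0.045 0.104] [[0.626, 0.109], [0.681, 0.003], [0.563, -0.025], [0.522, 0.082]]
scene blue 2697.5 [158. 122.] [91. 57.] ctr z.1 [ 0.986 -0.202  0.104] [[1.027, -0.106], [1.169, -0.305], [0.94, -0.308], [0.838, -0.118]]
```

View pics/top0.png

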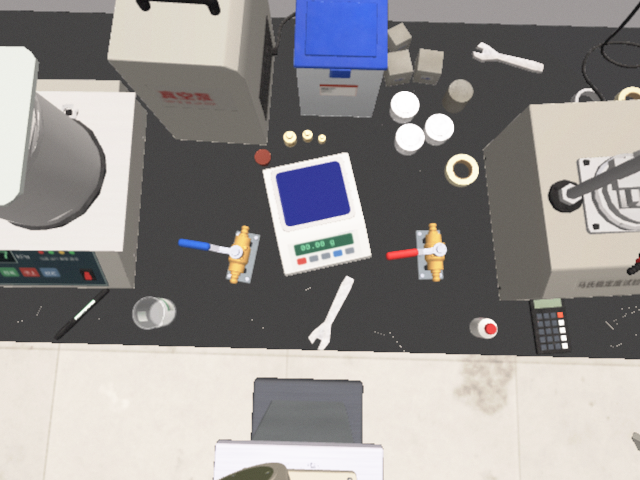

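The top view shows the red lever at about (403,254) with its spindle near (440,250), so the vent valve is on the right. Its pipe lies roughly along x. The blue lever is at about (195,244), on the left. I'll turn the tool square to the world axes, shut the fingers into a peg and approach while staying clear of the press.

```bash
python3 -m jog '0 0 0 0 6.3;0 0 0 0 6.3;0 0 0 0 6.3;0 0 0 0 6.3;0 0 -0.04 0 0;0 0 -0.04 0 0;0 0 -0.04 0 0;0 0 -0.04 0 0;0 0 -0.04 0 0;0 0 -0.04 0 0' 20
python3 -m jog '0 0.03 -0.012 0 0;0 0.03 -0.012 0 0;0 0.03 -0.012 0 0;0 0.03 -0.012 0 0;0 0.03 -0.012 0 0;0 0.03 -0.012 0 0;0 0.03 -0.012 0 0;0 0.03 -0.012 0 0;0 0.03 -0.012 0 0;0 0 0 0 0'
python3 - <<'E'
from h import *
s=robot.read_state();print(s["tool_pos"],s["opening"]);print(R.from_rotvec(s["orientation"]).as_matrix().round(3))
T=np.eye(4);T[:3,:3]=R.from_rotvec(s["orientation"]).as_matrix();T[:3,3]=s["tool_pos"]
c=robot.read_camera("wrist");cv2.imwrite("pics/w1.png",c["color"][:,:,::-1])
K=np.array(c["intrinsics"]);P=T@np.array(c["tool_from_camera"]);print(K,P.round(3))
np.savez("w1.npz",K=K,P=P)
c=robot.read_camera("top");cv2.imwrite("pics/t1.png",cv2.resize(c["color"][150:350,300:520,::-1],None,fx=3,fy=3))
E
```

```text
t: 0.93
tool_pos: [0.255, -0.301, 0.3019]
orientation: [-3.141, 0.001, 0.001]
force: [0.6, -0.4, 0.6]
opening: 0.031
gripper_force: 0.0
t: 1.77
tool_pos: [0.5288, -0.1923, 0.3012]
orientation: [-3.14, -0.005, 0.001]
force: [0.3, -0.4, 1.1]
opening: 0.0002
gripper_force: 0.0
[ 0.52883849 -0.19231666  0.30120455] 0.00020915824296863515
[[ 1.     0.003 -0.   ]
 [ 0.003 -1.     0.002]
 [-0.    -0.002 -1.   ]]
[[371.64829954   0.         314.47588614]
 [  0.         371.64829954 242.39070757]
 [  0.           0.           1.        ]] [[ 0.003 -0.958 -0.287  0.61 ]
 [-1.    -0.003  0.001 -0.191]
 [-0.002  0.287 -0.958  0.383]
 [ 0.     0.     0.     1.   ]]
```

View pics/w1.png

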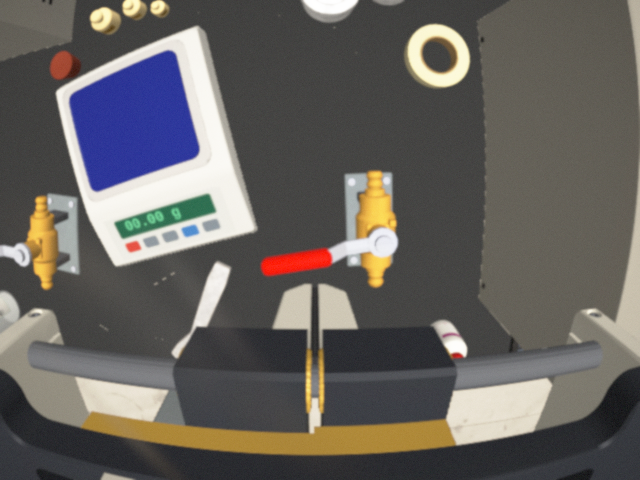

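The wrist view shows the red grip centred near (297,262), the spindle nut at (384,241), and the pipe ends at (375,173) and (376,284). I'll turn these into positions.

```bash
python3 - <<'E'
import numpy as np
d=np.load("w1.npz");K,P=d["K"],d["P"]
def f(u,v,z):
    a=np.array([u-K[0,2],v-K[1,2]]);r=np.hypot(*a);t=r/K[0,0]
    w=P[:3,:3]@np.r_[a/r*np.sin(t),np.cos(t)];return (P[:3,3]+w*(z-P[2,3])/w[2]).round(4)
for n,p in dict(grip=(297,262,.106),tip=(262,268,.1),inn=(331,257,.1),spin=(384,241,.1),pf=(375,173,.05),pn=(376,284,.05),c1=(346,174,.006),c2=(347,266,.006)).items():print(n,f(*p))
E
```

```text
grip [ 0.5101 -0.1773  0.106 ]
tip [ 0.5025 -0.1481  0.1   ]
inn [ 0.5123 -0.2045  0.1   ]
spin [ 0.5259 -0.247   0.1   ]
pf [ 0.5753 -0.2456  0.05  ]
pn [ 0.4671 -0.2516  0.05  ]
c1 [ 0.5692 -0.2229  0.006 ]
c2 [ 0.4697 -0.2264  0.006 ]
```

```bash
python3 -m jog '0 0.011 -0.009 0 0;0 0.011 -0.008 0 0;0 0 0 0.03 0;0 0 0 0.03 0;0 0 0 0.03 0;0 0 0 0.02 0;0 0 0 0.011 0;0 0 0 0 0'
python3 -m jog '0 -0.007 0 0 0;0 -0.007 0 0 0;0 -0.007 0 0 0;0 -0.009 -0.001 0 0;0 -0.009 -0.001 0 0;0 -0.01 0 0 0;0 0 0 0 0'
```

```text
t: 2.53
tool_pos: [0.546, -0.1772, 0.1789]
orientation: [-3.14, 0.001, 0.007]
force: [-0.0, 0.6, 0.2]
opening: 0.0003
gripper_force: 0.0
t: 3.12
tool_pos: [0.4972, -0.1759, 0.1826]
orientation: [3.141, -0.001, 0.001]
force: [-0.3, 0.7, 1.3]
opening: 0.0007
gripper_force: 0.4
```

```bash
python3 - <<'E'
from h import *
c=robot.read_camera("wrist");cv2.imwrite("pics/w2.png",c["color"][:,:,::-1]);print(robot.read_state()["tool_pos"])
E
```

```text
[ 0.49776333 -0.17586375  0.18246525]
```

View pics/w2.png

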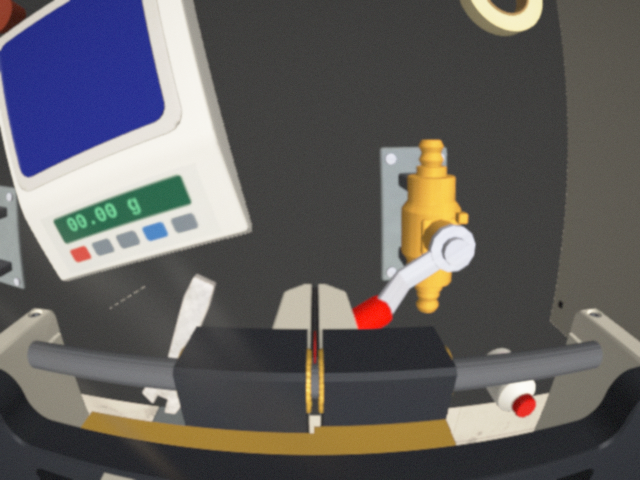

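The lever is turning with the fingertips behind its grip; the red end shows at (375,312). I'll carry on round the arc.

```bash
python3 -m jog '0 -0.012 0.005 0.002 0;0 -0.012 0.005 0.001 0;0 -0.008 0.008 0 0;0 -0.008 0.009 0 0;0 -0.005 0.008 0 0;0 -0.005 0.008 0 0;0 0 0.005 0 0;0 0 0 0 0'
python3 - <<'E'
from h import *
c=robot.read_camera("wrist");cv2.imwrite("pics/w3.png",c["color"][:,:,::-1]);print(robot.read_state()["tool_pos"])
E
```

```text
t: 3.83
tool_pos: [0.448, -0.2252, 0.1786]
orientation: [3.141, -0.003, -0.001]
force: [0.7, -0.2, -0.5]
opening: 0.0006
gripper_force: 0.0
[ 0.4482711  -0.22467017  0.17857117]
```

View pics/w3.png

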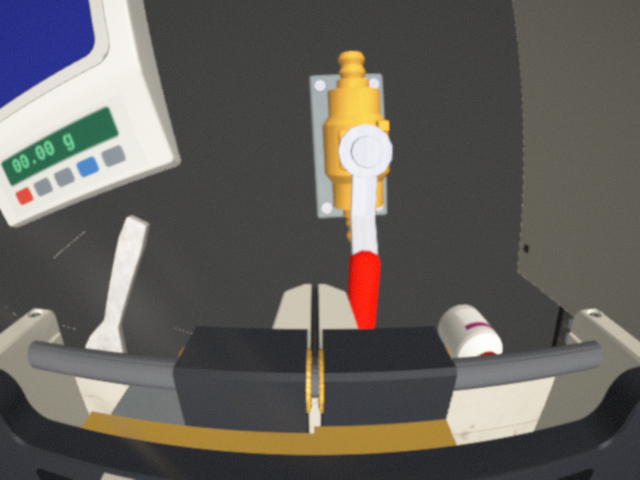

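The red lever now runs from (367,150) to (365,325), nearly in line with the pipe. I'll creep on until the stop can be felt.

```bash
for i in 1; do :; done; python3 -m jog '0 0 0.002 0 0;0 0 0.002 0 0;0 0 0 0 0' | grep -E 'pos|force'; python3 -m jog '0 0 0.002 0 0;0 0 0.002 0 0;0 0 0 0 0' | grep -E 'pos|force'
```

```text
tool_pos: [0.4484, -0.2278, 0.1785]
force: [-0.4, 1.3, 0.2]
gripper_force: 0.2
tool_pos: [0.4483, -0.2312, 0.1785]
force: [-2.7, 5.7, 0.8]
gripper_force: 2.8
```

```bash
python3 -m jog '0 0 0.002 0 0;0 0 0 0 0;0 0 0 0 0' | grep -E 'pos|force'; python3 -m jog '0 0 -0.01 0 0;0 0 -0.02 0 0;0 0 -0.02 0 0;0 0 0 -0.04 0;0 0 0 -0.04 0;0 0 0 -0.03 0;0 0 0 0 0;0 0 0 0 0'
python3 - <<'E'
from h import *
c=robot.read_camera("wrist");cv2.imwrite("pics/w4.png",c["color"][:,:,::-1])
E
```

```text
tool_pos: [0.4483, -0.2318, 0.1784]
force: [-3.1, 12.9, 5.7]
gripper_force: 6.9
t: 5.3
tool_pos: [0.4499, -0.1845, 0.2916]
orientation: [3.138, 0.0, 0.009]
force: [-0.3, 0.6, -0.7]
opening: 0.0005
gripper_force: 0.0
```

View pics/w4.png

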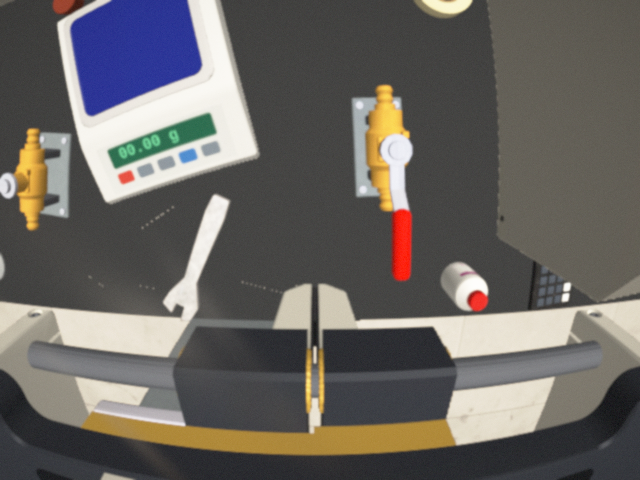

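The wrist view shows the red lever from (397,150) to (402,278), in line with the pipe, resting on its stop with the gripper clear of it. The force climbed to 13 N with almost no further motion, which confirms the stop.

```bash
python3 -c "
from plant import robot
print(robot.close_job())"
```

```text
the job is handed in; nothing more can be done
None
```

I turned the red vent lever to its open stop, in line with the pipe on the robot's side, and let go of it; the arm never went near the blue lever. The job is handed in, and no verdict came back.

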